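Reset the kiln's limiter with its key and take the key out

TASK

The kiln's over-temperature limiter has tripped. Turn the key in the grey switch box clockwise all the way to its stop to reset it, then turn it back counter-clockwise, feeling with a light pull for the only position where it comes out, and draw it out. Lay the key down in the terracotta dish, let go of it, and leave the pots, jar, prop and brush around as they stand.

Things in the scene. Friction and masses are not known exactly. Their poses are not given: they have to be found in the camera images.
- switch_box: fixed grey steel box on the table, 160 x 130 x 75 mm high; black panel and lamp on one half of its top, a round lock with a steel rim in the other. Origin on the lock's vertical axis, at table height; z up; it reaches from -50 to +110 mm along its x, 65 mm either way along y. Only the lamp (at x +72, y +33 mm) stands above its top, by 9 mm; the lock's rim by 3 mm
- lock_mouth (a point): centre of the lock's round mouth (25 mm across), on the box's top, 75 mm above the table. 17 mm below it lies a fixed ward plate, 6 mm thick, with one straight slot, 8.5 mm wide; the key's blade is under that plate and passes it only when it lies along the slot (within about 0.13 rad). The slot's direction is not given and differs each time
- lock_barrel (a joint): angle (rad) of the lock's barrel, turned by the key; clockwise from above is positive. Starts within 0.03 of 0. Stops at 1.4 (reset: above 1.32) and at -1.5. The key comes out at one hidden angle only, different each time: -1.3 to -0.42 from the start. Friction about 0.07 N m: it stays where it is left, so the key can be let go and regrasped. The blade has about 0.09 rad of play either way, so the barrel lags it
- key: sturdy brass key (grip it firmly), 90 mm long, 50 g, upright in the lock at the start, its foot 29 mm above the table. Origin at the centre of its foot; z up along the key to the bow, x along the width of blade and bow (along the box's x at the start), y across their thickness. Blade 18 x 6 mm, z 0 to 20 mm, its upper edge rounded; round shank 6.4 mm across; bow (grip plate) 32 x 10 mm, z 58 to 90 mm
- key_grip (a point): a point in the middle of the key's bow, 76 mm from its foot (the bow stands 12 to 44 mm above the box's top at the start); same axes as the key. In the lock the key may lean a few degrees. Off the slot it can be lifted only 3 mm, then the ward plate holds it; at the slot it lifts out freely, and its foot is clear of the box after 46 mm
- key_mid (a point): the key's middle, 45 mm from its foot; same axes as the key
- dish: loose terracotta dish, 156 mm across the rim, 26 mm high, walls 5 mm, inner floor flat, 6 mm above the table and about 114 mm across, 0.45 kg; origin at the centre of its underside
- cream_bowl: loose cream bowl, 110 mm across the rim, 75 mm high; origin at the centre of its underside. A bystander
- wavy_vase: loose cream vase with a wavy outline, 86 mm across, 110 mm high; origin at the centre of its underside. A bystander
- sage_cup: loose grey-green cup, 76 mm across, 85 mm high; origin at the centre of its underside. A bystander
- dark_cup: loose charcoal cup, 84 mm across, 70 mm high; origin at the centre of its underside. A bystander
- glaze_jar: loose amber jar with a white cap, 70 mm across, 90 mm high; origin at the centre of its underside. A bystander
- kiln_prop: loose cream cylinder (kiln prop) standing, 36 mm across, 60 mm high; origin at the centre of its underside. A bystander
- glaze_brush: loose brush lying on the table, less than 40 mm high. A bystander
Things that resemble listed ones, but are neither listed nor needed, are in the scene too. Several things have the shape of the key; the one meant has the colours described above.

How it is judged:
By the outcome, as a careful person would: the job done as asked, in the order asked, and still so for the second after the job is handed in, with the robot touching nothing.
It also fails if it takes over 72 s, if anything falls off the work surface, if the arm or the gripper's body presses on something with over 40 N, if the wrist force passes 120 N, or if a joint passes its speed limit or range.

ROBOT

A 7-joint arm with a two-finger parallel gripper is mounted at the origin on the work surface. World frame = base frame: x ahead of the robot, y to its left, z up, the work surface at z = 0. Lengths are in m, angles in rad, forces in N, time in s.
With the tool pointing down it reaches from about 0.425 to 0.925 m from the base axis. Payload 6.8 kg.
Tool frame: the origin (TCP) lies midway between the tips of the shut fingers; the grasp point (between the pads) lies grip_point_offset behind it (grip_point_offset is the distance from the TCP to the grasp point, in m); x points along the fingers, y is the direction in which the jaws open and shut, and the axes are right-handed (so a half turn about x gives the same grasp; the last joint's range is limited). The gripper opens to 85 mm and grips with 20 to 120 N. Pads are 22 mm wide; open, the fingers measure 114 mm over their backs; the gripper's body (76 mm by 85 mm) begins 54 mm behind the grasp point. The pads swing forward as they close: fully open they stand 13 mm farther back than shut.
Start: joints at [-1.408, 0.477, 0.022, 1.555, -0.011, 1.109, -0.083], TCP at [0.181, 0.65, 0.192] pointing down, gripper open.
Joint ranges: [-2.96, 2.96], [-0.34, 2.1], [-1.41, 1.46], [0.24, 2.44], [-1.37, 4.51], [0.17, 1.92], [-2.96, 2.96]. Speed limits (rad/s): [2.39, 2.39, 3.14, 3.14, 3.14, 3.14, 3.14].

INTERFACE

Orientations are given as a 3x3 rotation matrix whose columns are the frame's x, y, z axes.
In Python, from rig import * gives the robot as it stands. Calls block until the motion is done:
- move_ptp(position, orientation): joint-space move of the TCP to a pose.
- move_linear(position, rotation=None, rate=0.15): straight line of the TCP; rotation=None keeps the orientation; rate is the mean speed in m/s.
- movej(angles): joint-space move.
- release() and gripper_close(strength=None): open the fingers fully, or close them until they stop; strength is the grip in N (None keeps the last).
- hold(seconds).
- inverse_kinematics(position, orientation): joint angles nearest the present ones, or None.
- get_obs(): the state.
- read_camera(name): name is "scene" or "top" or "wrist"; returns the picture (420x560x3 uint8, red, green, blue); there is no depth.
- get_calibration(name): a dict with "fx", "fy", "cx", "cy" (pixels), "distortion" ([k1, k2, p1, p2, k3] as OpenCV has them; the pictures are not rectified), "R" (3x3) and "t" (3): a world point X has camera coordinates R X + t. Camera axes: x right, y down, z forward; pixel columns grow to the right and rows downward; lengths in m; the calibration is good to about 2 mm. A picture is of the moment at which its call begins: read the wrist's pose just before it. get_calibration takes no time and is no camera call; for the wrist camera it gives the pose at the moment of the call.
A pose or a line that the arm cannot do raises Unreachable and nothing moves.
- sign_off(): hands the job in, once; it reports no verdict.
The state is a dict: "time_s": time; "joint_positions": joint angles; "dq": joint speeds; "effort": joint torques, N m; "ee_pos": TCP position; "tcp_rot": TCP orientation; "wrist_force": force on the tool from outside, world axes, zero at the start; "torque": the same for the moment, N m; "opening": opening from 0.0 (shut) to 1.0 (fully open).
Only numpy, scipy, OpenCV 4.12 (cv2) and the standard library are available. Lean on these libraries where they do the work, as an engineer would, in place of code of your own. Each camera call takes 0.05 s, during which the arm holds its last target.

## Working session

There is one attempt and no reset: what is moved stays moved. The work goes in short steps, each a Python script; the robot and the scene stay as the last script left them, time stands still between calls to the robot, and variables do not carry over. Pictures are saved under pics/ and viewed, and the job is handed in when it is done.

```bash
ls; mkdir -p pics; python3 - <<'E'
from rig import *
import cv2
for n in ["scene","top","wrist"]:
    c=get_calibration(n); print(n,c)
    cv2.imwrite(f"pics/{n}0.png",read_camera(n)[:,:,::-1])
o=get_obs(); print(o); 
try: print(grip_point_offset)
except Exception as e: print(e)
E
```

```text
pics
scene {'fx': 480.72821547993476, 'fy': 480.72821547993476, 'cx': 271.64136967230087, 'cy': 209.77324365349358, 'distortion': array([-0.00466206,  0.        ,  0.        ,  0.        ,  0.        ]), 'R': array([[-7.23353061e-01,  6.90478014e-01,  6.78465194e-04],
       [ 4.68842434e-01,  4.91885846e-01, -7.33645068e-01],
       [-5.06899517e-01, -5.30366313e-01, -6.79532526e-01]]), 't': array([ 0.35905504, -0.19470049,  1.5584087 ])}
top {'fx': 437.5764921127022, 'fy': 437.5764921127022, 'cx': 273.39985963277127, 'cy': 205.5802044326997, 'distortion': array([0.01441758, 0.        , 0.        , 0.        , 0.        ]), 'R': array([[-0.00210806, -0.99998422, -0.00520795],
       [-0.99637297,  0.00254342, -0.08505552],
       [ 0.08506742,  0.00500976, -0.9963626 ]]), 't': array([-0.00882889,  0.54149401,  1.37734137])}
wrist {'fx': 323.53345979571037, 'fy': 323.53345979571037, 'cx': 284.77006127776474, 'cy': 200.90435823907336, 'distortion': array([-0.06301075,  0.        ,  0.        ,  0.        ,  0.        ]), 'R': array([[ 0.26711392,  0.96366241, -0.00221749],
       [ 0.
[... 244 characters left out ...]
58,
        1.10935758, -0.08309399]), 'dq': array([ 0.00060782, -0.00083717,  0.00039014, -0.00473756,  0.00010846,
        0.00039852,  0.00119661]), 'effort': array([ 2.77745319e-03, -5.96933663e+01,  1.61013756e+00, -2.81490397e+01,
        1.26598869e-02,  6.62114384e-03, -1.76467387e-05]), 'ee_pos': array([0.18040236, 0.64989351, 0.19163763]), 'tcp_rot': array([[-3.35816949e-04,  2.67477267e-01,  9.63564113e-01],
       [-1.44627887e-03,  9.63563029e-01, -2.67477470e-01],
       [-9.99998898e-01, -1.48340588e-03,  6.32659224e-05]]), 'wrist_force': array([-0.21090878,  0.6650083 , -0.61663823]), 'torque': array([0.00359422, 0.02954991, 0.01609058]), 'opening': 0.9974397272816409}
0.0187
```

View pics/scene0.png

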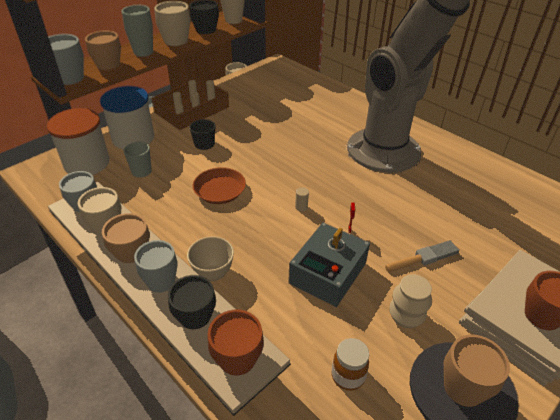

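View pics/top0.png

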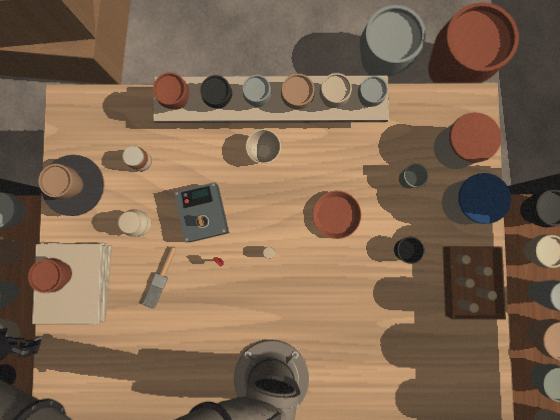

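View pics/wrist0.png

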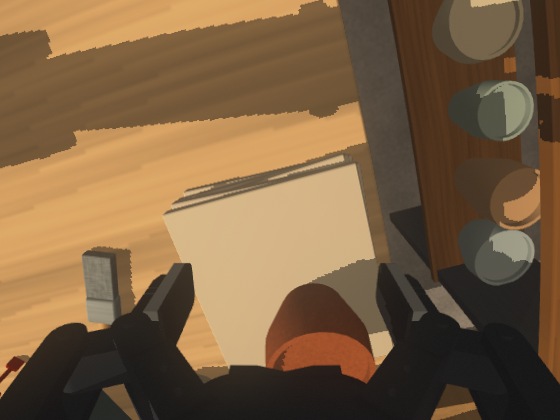

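```bash
python3 - <<'E'
import cv2
a=cv2.imread("pics/scene0.png")[170:310,260:460]; b=cv2.imread("pics/top0.png")[170:310,130:330]
cv2.imwrite("pics/z1.png",cv2.resize(a,None,fx=4,fy=4,interpolation=cv2.INTER_CUBIC))
cv2.imwrite("pics/z2.png",cv2.resize(b,None,fx=4,fy=4,interpolation=cv2.INTER_CUBIC))
E
```

```text
(no output)
```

View pics/z1.png

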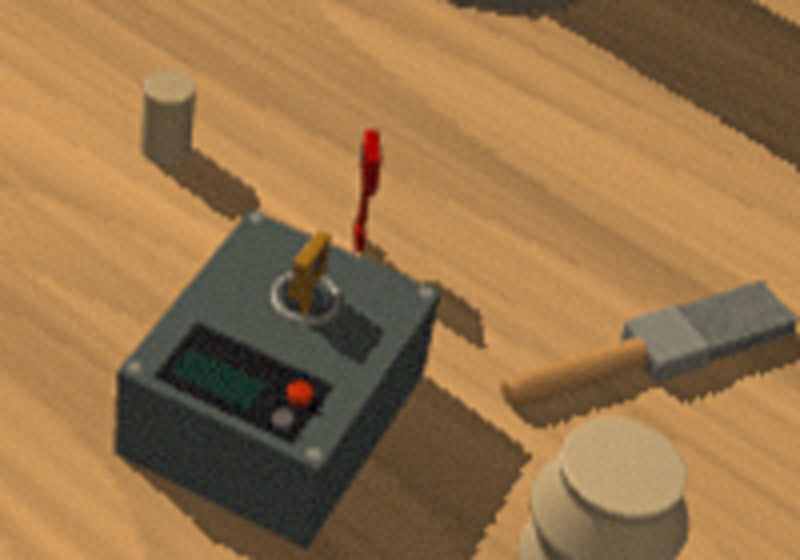

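View pics/z2.png

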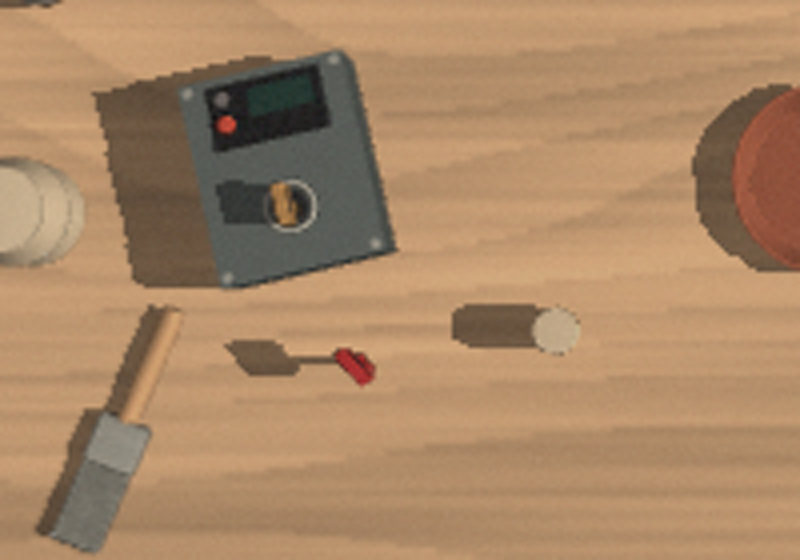

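```bash
cat > h.py <<'E'
from rig import *
import numpy as np, cv2
def ray(c,uv):
    K=np.array([[c["fx"],0,c["cx"]],[0,c["fy"],c["cy"]],[0,0,1]])
    p=cv2.undistortPoints(np.array([[uv]],float),K,np.array(c["distortion"]))[0,0]
    R=np.array(c["R"]);return -R.T@np.array(c["t"]), R.T@np.array([p[0],p[1],1])
def onz(c,uv,z):
    o,d=ray(c,uv); return o+d*(z-o[2])/d[2]
def proj(c,X):
    K=np.array([[c["fx"],0,c["cx"]],[0,c["fy"],c["cy"]],[0,0,1]])
    return cv2.projectPoints(np.atleast_2d(np.array(X,float)),cv2.Rodrigues(np.array(c["R"]))[0],np.array(c["t"],float),K,np.array(c["distortion"]))[0][:,0]
def save(n,f,crop=None,s=1):
    im=read_camera(n)[:,:,::-1]
    if crop: im=im[crop[0]:crop[1],crop[2]:crop[3]]
    cv2.imwrite(f,cv2.resize(im,None,fx=s,fy=s,interpolation=cv2.INTER_CUBIC))
def down(a):
    "tool pointing down, jaw (y) axis at world angle a"
    x=np.array([0,0,-1.]);y=np.array([np.cos(a),np.sin(a),0]);return np.column_stack([x,y,np.cross(x,y)])
E
python3 - <<'E'
from h import *
t=get_calibration("top");s=get_calibration("scene")
T=lambda u,v:(130+u/4,170+v/4); S=lambda u,v:(260+u/4,170+v/4)
print("lock rim",onz(t,T(291,205),.078),onz(s,S(306,296),.078))
q=np.array([onz(t,T(*p),.075) for p in [(187,95),(335,60),(376,244),(228,279)]]);print("screws",q)
q2=np.array([onz(s,S(*p),.075) for p in [(314,455),(135,368),(255,216),(428,292)]]);print("screws scene",q2)
for q_ in (q,q2):
  d=(q_[0]-q_[3])+(q_[1]-q_[2]); print("x ax",np.arctan2(d[1],d[0]), q_.mean(0))
print("dish",onz(t,(337,214),.026),onz(s,(219,184),.026))
print("prop",onz(t,T(556,330),.06),onz(s,S(169,87),.06))
print("red",onz(t,T(355,365),.085),onz(s,S(359,245),0))
E
```

```text
lock rim [0.4891104  0.20637023 0.078     ] [0.48693096 0.21381763 0.078     ]
screws [[0.57448284 0.28818952 0.075     ]
 [0.60143222 0.17412406 0.075     ]
 [0.45917582 0.14132688 0.075     ]
 [0.4327059  0.25442261 0.075     ]]
screws scene [[0.57280308 0.29379873 0.075     ]
 [0.59909095 0.18130952 0.075     ]
 [0.45564919 0.14554217 0.075     ]
 [0.42918395 0.26047941 0.075     ]]
x ax 0.23019882616054596 [0.5169492  0.21451577 0.075     ]
x ax 0.2361774890255037 [0.51418179 0.22028246 0.075     ]
dish [ 0.51378896 -0.21261207  0.026     ] [ 0.51159235 -0.20452308  0.026     ]
prop [0.39298559 0.00361246 0.06      ] [0.39198121 0.01163419 0.06      ]
red [0.36753796 0.15532427 0.085     ] [0.36485673 0.16487809 0.        ]
```

```bash
python3 - <<'E'
from h import *
np.set_printoptions(precision=3,suppress=True)
p=np.array([.4863,.2105,.20])
for a in (1.803,-1.338):
  for da in (0,-1.6,-.8,.8,1.6):
    for z in (.2,.09): print(round(a,2),da,z,inverse_kinematics(p+[0,0,z-.2],down(a+da)))
E
```

```text
1.8 0 0.2 [-0.709  0.23   0.216  1.905 -0.058  1.013  1.334]
1.8 0 0.09 [-0.66   0.37   0.165  2.005 -0.085  0.773  1.357]
1.8 -1.6 0.2 [-0.933  0.242  0.484  1.919 -0.132  1.012 -0.188]
1.8 -1.6 0.09 [-0.877  0.392  0.437  2.019 -0.233  0.777 -0.1  ]
1.8 -0.8 0.2 [-0.829  0.234  0.358  1.912 -0.096  1.011  0.574]
1.8 -0.8 0.09 [-0.772  0.378  0.303  2.013 -0.158  0.773  0.628]
1.8 0.8 0.2 [-0.579  0.23   0.062  1.897 -0.017  1.015  2.093]
1.8 0.8 0.09 [-0.505  0.368 -0.026  1.995  0.013  0.779  2.064]
1.8 1.6 0.2 [-0.462  0.234 -0.075  1.889  0.021  1.019  2.857]
1.8 1.6 0.09 [-0.372  0.376 -0.188  1.986  0.097  0.789  2.787]
-1.34 0 0.2 [-1.118  0.271  0.717  1.929 -0.208  1.016 -1.647]
-1.34 0 0.09 [-1.041  0.433  0.654  2.029 -0.366  0.795 -1.51 ]
-1.34 -1.6 0.2 [-0.47   0.234 -0.066  1.889  0.018  1.019  2.801]
-1.34 -1.6 0.09 [-0.381  0.375 -0.177  1.986  0.091  0.788  2.734]
-1.34 -0.8 0.2 [-1.47   0.51   1.295  1.943 -0.551  1.113 -2.086]
-1.34 -0.8 0.09 [-1.393  0.771  1.274  2.046 -0.885  1.036 -1.806]
-1.34 0.8 0.2 [-1.002  0.25   0.569  1.922 -0.158  1.013 -0.901]
-1.34 0.8 0.09 [-0.959  0.409  0.543  2.024 -0.296  0.784 -0.779]
-1.34 1.6 0.2 [-0.925  0.241  0.474  1.918 -0.129  1.012 -0.132]
-1.34 1.6 0.09 [-0.869  0.391  0.427  2.019 -0.227  0.777 -0.046]
```

```bash
python3 - <<'E'
from h import *
move_ptp([.4863,.2105,.20],down(1.803))
c=get_calibration("wrist"); save("wrist","pics/w1.png")
o=get_obs();print(o["time_s"],o["ee_pos"],o["wrist_force"],o["torque"]);np.savez("w1.npz",**c)
print(proj(c,[[.4863,.2105,.078],[.4863,.2105,.119],[.4863,.2105,.1]]))
E
```

```text
2.1333 [0.48604385 0.21168947 0.19997312] [-0.21669327 -0.06149724  0.02387574] [ 0.01822444  0.01802198 -0.00337875]
[[284.41813393 180.24356138]
 [284.35632303 192.75908782]
 [284.38700499 186.54440723]]
```

View pics/w1.png

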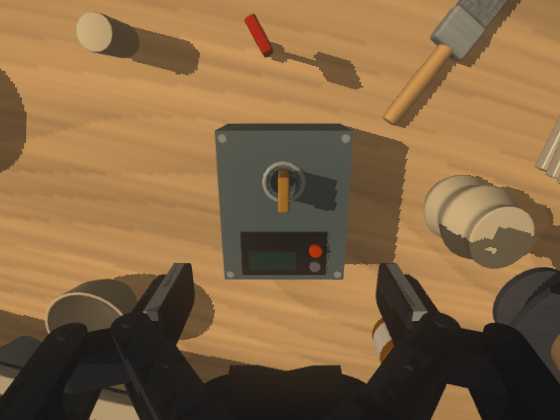

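```bash
python3 - <<'E'
import cv2
a=cv2.imread("pics/w1.png")[115:285,205:365]
cv2.imwrite("pics/w1z.png",cv2.resize(a,None,fx=3.5,fy=3.5,interpolation=cv2.INTER_CUBIC))
E
```

```text
(no output)
```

View pics/w1z.png

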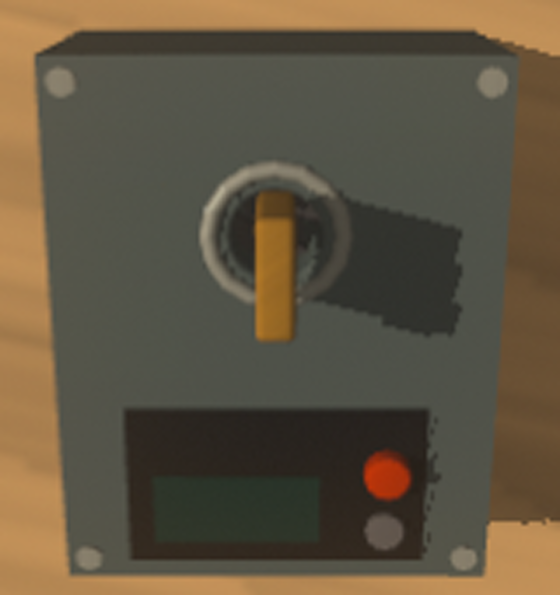

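```bash
python3 - <<'E'
from h import *
np.set_printoptions(precision=4,suppress=True)
c=dict(np.load("w1.npz")); W=lambda u,v:(205+u/3.5,115+v/3.5)
cor=[onz(c,W(*p),.075) for p in [(36,54),(518,54),(486,575),(70,575)]]
scr=[onz(c,W(*p),.075) for p in [(60,82),(493,82),(463,558),(89,558)]]
for q in (cor,scr):
  q=np.array(q); print(q, q.mean(0), np.linalg.norm(q[0]-q[1]),np.linalg.norm(q[0]-q[3]))
  d=q[2]+q[3]-q[0]-q[1]; a=np.arctan2(d[1],d[0]); print(a, q.mean(0)-.03*np.array([np.cos(a),np.sin(a),0]))
print("rim",onz(c,W(276,234),.078))
for p in [(274.5,217),(274.5,342),(275,280),(256,280),(293,280)]: print("bow",p,onz(c,W(*p),.119))
E
```

```text
[[0.4552 0.1366 0.075 ]
 [0.4253 0.2619 0.075 ]
 [0.5807 0.2998 0.075 ]
 [0.6109 0.1733 0.075 ]] [0.518  0.2179 0.075 ] 0.12878307896193014 0.16005242606651204
0.23544035663497548 [0.4889 0.2109 0.075 ]
[[0.461  0.1442 0.075 ]
 [0.434  0.2575 0.075 ]
 [0.5765 0.291  0.075 ]
 [0.6035 0.1781 0.075 ]] [0.5188 0.2177 0.075 ] 0.11646750517787671 0.1464170638150717
0.23227126121254735 [0.4896 0.2108 0.075 ]
rim [0.488  0.2103 0.078 ]
bow (274.5, 217) [0.4731 0.2066 0.119 ]
bow (274.5, 342) [0.5041 0.2139 0.119 ]
bow (275, 280) [0.4884 0.2103 0.119 ]
bow (256, 280) [0.4895 0.2058 0.119 ]
bow (293, 280) [0.4874 0.2146 0.119 ]
```

```bash
python3 - <<'E'
from h import *
np.set_printoptions(precision=4,suppress=True)
move_linear([.4885,.2105,.13],down(1.805),rate=.12)
move_linear([.4885,.2105,.088],rate=.1)
o=get_obs();print(o["time_s"],o["ee_pos"],o["wrist_force"],o["torque"])
gripper_close(100)
o=get_obs();print(o["time_s"],o["ee_pos"],o["wrist_force"],o["torque"],o["opening"])
save("wrist","pics/w2.png")
E
```

```text
3.4333 [0.4888 0.2106 0.0884] [-0.0111  0.0572 -0.1921] [-0.      0.0093 -0.025 ]
4.2 [0.4885 0.2105 0.088 ] [-0.0207  0.3678 -0.7542] [0.0317 0.0043 0.0389] -0.0008659798023251416
```

View pics/w2.png

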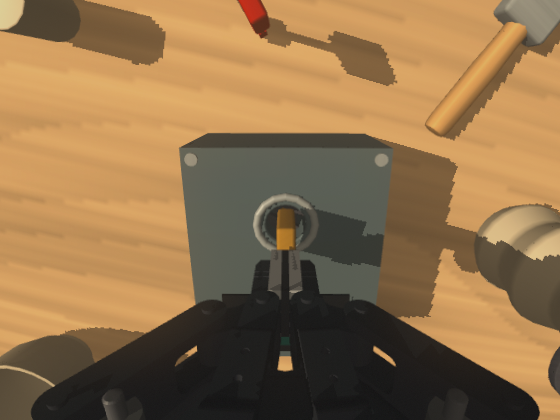

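```bash
python3 - <<'E'
from h import *
np.set_printoptions(precision=4,suppress=True)
c=get_calibration("wrist");o=get_obs();print(o["time_s"],o["ee_pos"],o["opening"])
a=.234;d=np.array([np.cos(a),np.sin(a),0]);L=np.array([.4885,.2105,0])
for z in (.078,.087,.0883,.107,.119):
  print(z,proj(c,[L+d*k+[0,0,z] for k in(-.016,-.011,0,.011,.016)]).tolist())
im=cv2.imread("pics/w2.png")[190:370,200:370]
cv2.imwrite("pics/w2z.png",cv2.resize(im,None,fx=3.3,fy=3.3,interpolation=cv2.INTER_CUBIC))
save("scene","pics/s2.png",(170,310,260,400),4)
E
```

```text
4.25 [0.4885 0.2105 0.088 ] 0.0028798990593522636
0.078 [[286.10829268238206, 201.99226445279905], [286.09307912788216, 209.5196896678596], [286.06014278637184, 225.66333056854427], [286.0279497590538, 241.24619114972353], [286.0135643662568, 248.1481209986722]]
0.087 [[286.1576490330632, 206.84903924996908], [286.14129909051064, 214.66507461137408], [286.1059340699543, 231.40522818911145], [286.07141085073965, 247.53395512143086], [286.05599874593247, 254.6679984252588]]
0.0883 [[286.16513697140346, 207.586193319281], [286.1486108381712, 215.44565537381564], [286.1128696085588, 232.27537205599552], [286.0779859037935, 248.4858011011311], [286.0624151177679, 255.65450178735117]]
0.107 [[286.2844127522079, 219.33991878834962], [286.2649437673572, 227.87816612657065], [286.2229322036744, 246.10091921384446], [286.18205825956613, 263.5730080922601], [286.16385652078543, 271.2739252850181]]
0.119 [[286.37441212169597, 228.22314339054503], [286.3525501203493, 237.257096628879], [286.3054578261997, 256.48847158025563], [286.259754334376, 274.8626135848249], [286.23943927576164, 282.9403254780048]]
```

View pics/w2z.png

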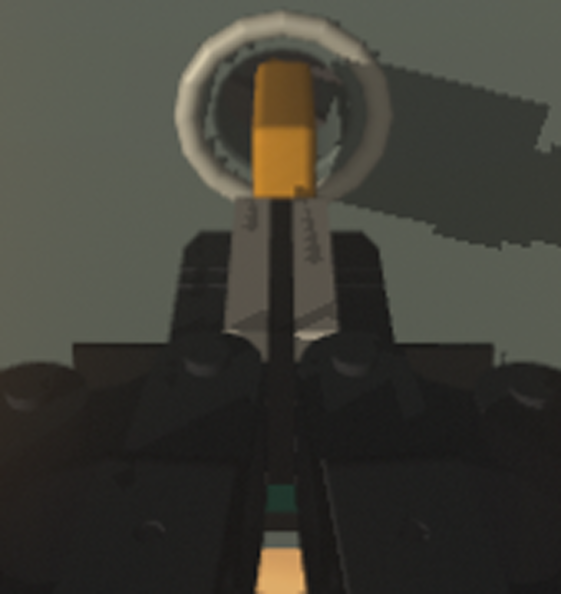

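View pics/s2.png

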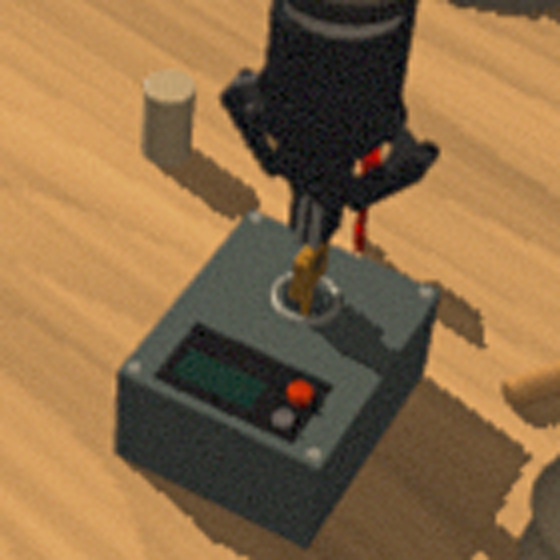

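```bash
python3 - <<'E'
from h import *
np.set_printoptions(precision=1,suppress=True)
c=get_calibration("wrist");o=get_obs();print(o["time_s"],o["ee_pos"],o["opening"])
p=o["ee_pos"];R=o["tcp_rot"]
for dx in (0,-.01,-.02,-.03,-.04,-.05,-.06):
  print(dx,proj(c,[p+R@[dx,y,z] for z in (-.011,0.011) for y in (-.006,.006)]).ravel())
cw=-np.array(c["R"]).T@c["t"]; np.set_printoptions(precision=4);print(R.T@(cw-p), R.T@np.array(c["R"]).T)
save("top","pics/t2.png",(180,270,150,270),6)
E
```

```text
4.3 [0.5 0.2 0.1] 0.0013004289014374843
0 [276.1 215.2 296.1 215.2 276.4 248.2 295.7 248.2]
-0.01 [275.7 221.5 296.7 221.6 276.  255.9 296.2 255.9]
-0.02 [275.2 228.6 297.3 228.6 275.5 264.4 296.8 264.4]
-0.03 [274.6 236.4 298.  236.4 275.  273.8 297.4 273.8]
-0.04 [274.  245.1 298.8 245.1 274.4 284.3 298.2 284.3]
-0.05 [273.3 255.  299.7 255.  273.8 296.  298.9 296. ]
-0.06 [272.5 266.2 300.7 266.2 273.1 309.2 299.8 309.2]
[-0.1811 -0.0007 -0.0811] [[ 0.0006 -0.3193  0.9477]
 [ 1.      0.0006 -0.0005]
 [-0.0004  0.9477  0.3193]]
```

View pics/t2.png

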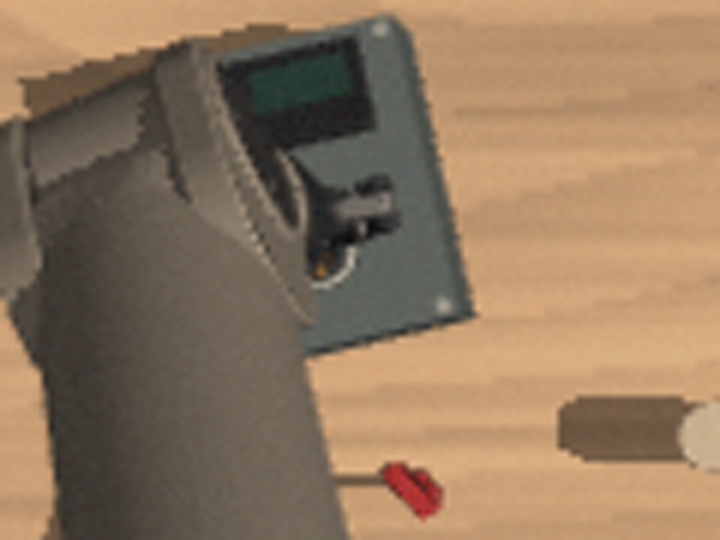

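```bash
python3 - <<'E'
from h import *
np.set_printoptions(precision=1,suppress=True)
c=get_calibration("scene");o=get_obs();p=o["ee_pos"];R=o["tcp_rot"];t=get_calibration("top")
for dx in (0,-.02,-.03,-.04,-.05):
  print(dx,(proj(c,[p+R@[dx,0,z] for z in (-.011,0,0.011,.03)])-[260,170]).ravel()*4,(proj(t,[p+R@[dx,0,z] for z in (-.011,0,0.011,.03)])-[150,180]).ravel()*6)
E
python3 - <<'E'
import cv2
im=cv2.imread("pics/s2.png")[170:330,240:380]
cv2.imwrite("pics/s2z.png",cv2.resize(im,None,fx=3.5,fy=3.5,interpolation=cv2.INTER_CUBIC))
E
```

```text
0 [310.1 271.6 301.6 282.8 293.  294.2 277.8 314.2] [309.8 268.8 305.  247.8 300.3 226.7 292.  190.4]
-0.02 [313.3 248.  304.7 259.2 296.  270.6 280.7 290.6] [303.1 267.2 298.2 245.8 293.4 224.4 285.  187.6]
-0.03 [314.9 236.  306.3 247.2 297.5 258.6 282.1 278.6] [299.6 266.3 294.7 244.8 289.9 223.2 281.4 186.1]
-0.04 [316.5 223.9 307.9 235.1 299.1 246.5 283.6 266.5] [296.1 265.5 291.2 243.8 286.3 222.1 277.8 184.6]
-0.05 [318.2 211.6 309.5 222.8 300.6 234.2 285.1 254.2] [292.5 264.6 287.6 242.7 282.6 220.8 274.1 183.1]
```

View pics/s2z.png

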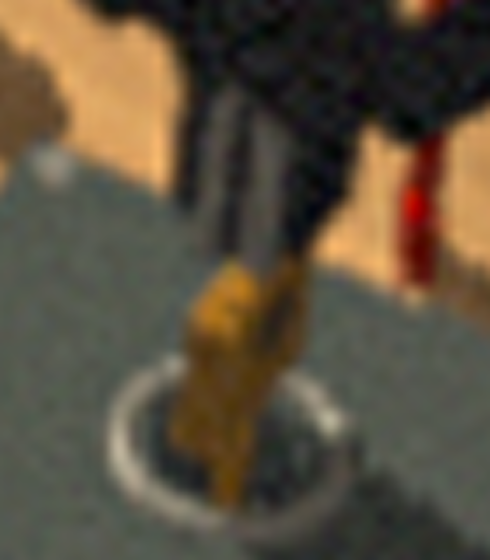

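```bash
python3 - <<'E'
from h import *
np.set_printoptions(precision=3,suppress=True)
release()
for z in (.078,.068,.060):
    move_linear([.4885,.2105,z],rate=.06)
    o=get_obs();print(o["time_s"],o["ee_pos"],o["wrist_force"],o["torque"])
    if np.linalg.norm(o["wrist_force"])>5: break
save("scene","pics/s3.png",(150,310,250,410),3.5)
E
```

```text
5.45 [0.488 0.21  0.077] [-0.652  0.253 -0.085] [-0.033  0.011 -0.003]
5.7667 [0.488 0.21  0.067] [ 0.449 -0.271  0.274] [ 0.018 -0.005  0.032]
6.05 [0.488 0.21  0.06 ] [-0.485 -0.561  0.387] [ 0.02   0.038 -0.006]
```

View pics/s3.png

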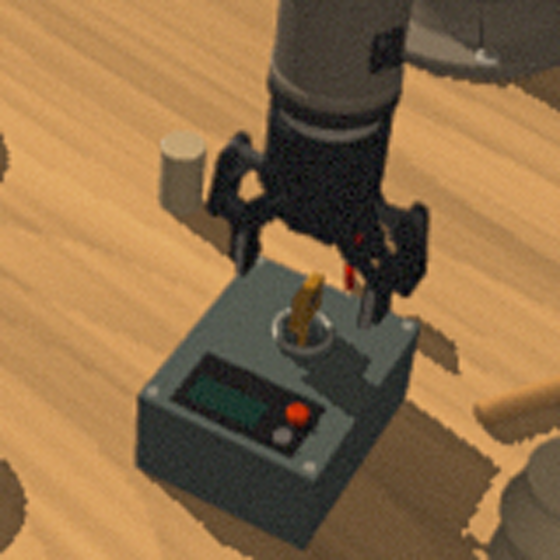

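```bash
python3 - <<'E'
from h import *
np.set_printoptions(precision=3,suppress=True)
gripper_close(100)
o=get_obs();print(o["time_s"],o["ee_pos"],o["wrist_force"],o["torque"],o["opening"])
save("wrist","pics/w3.png",(170,340,200,370),3.4)
save("scene","pics/s4.png",(180,260,290,400),6)
E
```

```text
6.7917 [0.489 0.211 0.06 ] [-0.339  0.363  3.604] [ 0.059  0.247 -0.026] 0.09336529504768475
```

View pics/w3.png

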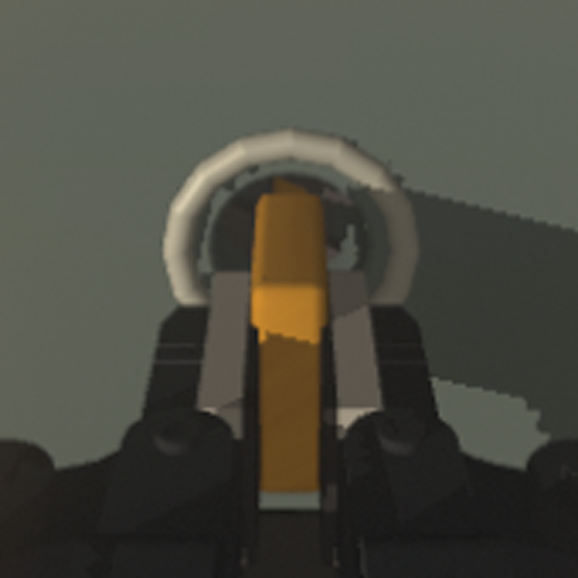

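View pics/s4.png

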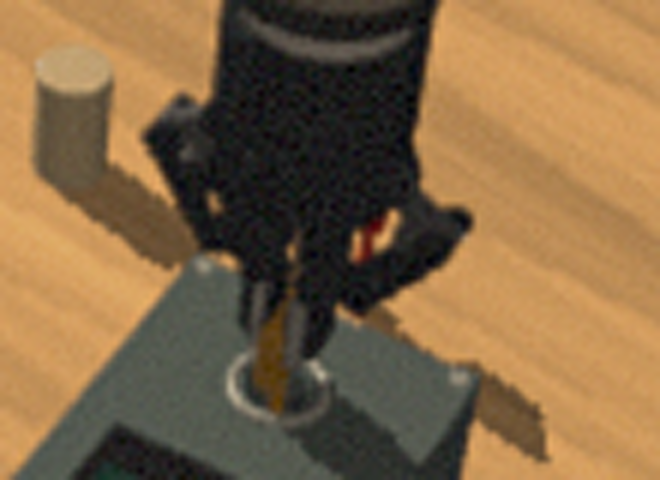

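```bash
python3 - <<'E'
from h import *
np.set_printoptions(precision=3,suppress=True)
release()
move_linear([.4885,.2105,.047],rate=.06)
o=get_obs();print(o["time_s"],o["ee_pos"],o["wrist_force"],o["torque"],o["opening"])
gripper_close(100)
o=get_obs();print(o["time_s"],o["ee_pos"],o["wrist_force"],o["torque"],o["opening"])
save("wrist","pics/w4.png",(170,340,200,370),3.4)
E
```

```text
7.9917 [0.488 0.21  0.046] [0.03  0.751 1.068] [ 0.019 -0.029  0.013] 1.0021803721403857
8.675 [0.489 0.211 0.047] [-0.088 -0.231  3.479] [-0.018  0.189 -0.016] 0.1039613860852126
```

View pics/w4.png

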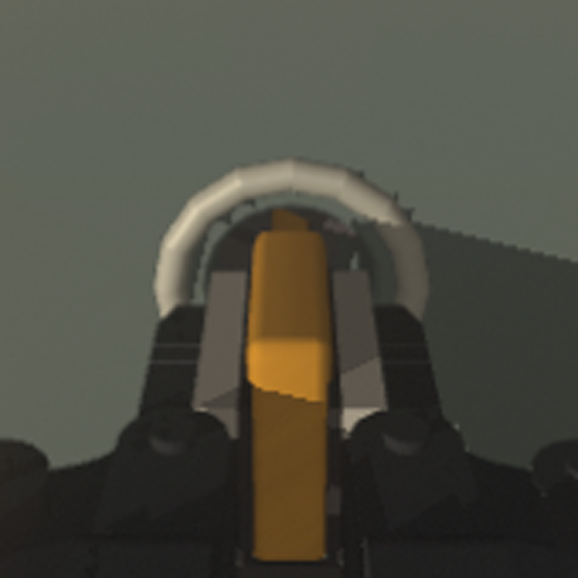

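```bash
cat >> h.py <<'E'
A0=1.805; L=np.array([.4885,.2105,.047])
def yaw():
    R=get_obs()["tcp_rot"]; return np.arctan2(R[1,1],R[0,1])
def st(tag=""):
    o=get_obs();w=np.arctan2(o["tcp_rot"][1,1],o["tcp_rot"][0,1])
    k=(A0-w+np.pi)%(2*np.pi)-np.pi
    print(tag,"t%.2f key%.3f"%(o["time_s"],k),"p",o["ee_pos"].round(4),"F",o["wrist_force"].round(1),"T",o["torque"].round(2),"op%.3f"%o["opening"]);return o
def turn(k,dz=0,rate=.15): move_linear(L+[0,0,dz],down(A0-k),rate=rate)
E
python3 - <<'E'
from h import *
st()
for k in (.1,.4,.8): turn(k); st(k)
E
```

```text
t8.72 key-0.000 p [0.4886 0.2106 0.0473] F [-0.9 -0.   4.7] T [-0.02  0.26 -0.05] op0.103
0.1 t8.97 key0.097 p [0.4888 0.2109 0.0473] F [-0.1  0.4  3.5] T [ 0.23  0.11 -0.01] op0.104
0.4 t9.43 key0.398 p [0.4888 0.2106 0.0472] F [ 0.5 -0.3  4.9] T [ 0.02  0.1  -0.  ] op0.101
0.8 t9.97 key0.798 p [0.4887 0.2103 0.0472] F [ 0.3 -0.4  5.5] T [-0.16  0.22 -0.  ] op0.103
```

```bash
python3 - <<'E'
from h import *
for k in (1.2,1.35,1.42,1.46,1.50,1.53,1.56): turn(k); o=st(k)
save("wrist","pics/w5.png",(140,370,170,400),2.5)
E
```

```text
1.2 t10.53 key1.198 p [0.4885 0.2101 0.0472] F [-0.7 -1.   7.3] T [-0.25  0.32  0.05] op0.100
1.35 t10.82 key1.349 p [0.4884 0.21   0.0472] F [-1.3 -1.5  8.3] T [-0.29  0.44 -0.04] op0.102
1.42 t11.07 key1.419 p [0.4883 0.21   0.0472] F [-1.8 -1.3  8.3] T [-0.32  0.51  0.04] op0.104
1.46 t11.32 key1.459 p [0.4883 0.21   0.0472] F [-1.9 -0.8  8. ] T [-0.29  0.49  0.02] op0.101
1.5 t11.57 key1.499 p [0.4882 0.21   0.0472] F [-2.4 -1.1  8.1] T [-0.32  0.53 -0.02] op0.102
1.53 t11.82 key1.528 p [0.4882 0.2099 0.0472] F [-1.2 -1.6  8.3] T [-0.32  0.55  0.14] op0.106
1.56 t12.07 key1.557 p [0.4882 0.2099 0.0472] F [-2.9 -1.4  8.6] T [-0.37  0.59  0.34] op0.098
```

View pics/w5.png

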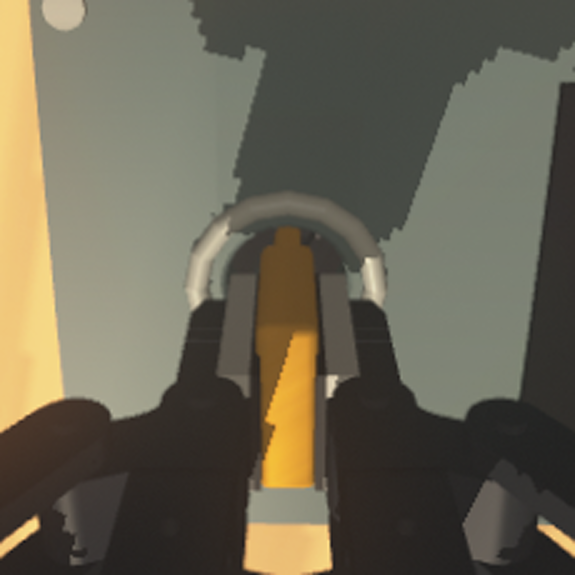

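```bash
python3 - <<'E'
from h import *
turn(1.59); st(1.59)
save("scene","pics/s5.png",(180,310,290,420),4)
turn(.6,.001);st(); turn(-.35,.001); st()
for dz in (.003,.004,.005,.006):
    turn(-.35,dz,rate=.03); o=st(dz)
    if o["wrist_force"][2]<-12: break
E
```

```text
1.59 t12.38 key1.587 p [0.4882 0.21   0.0472] F [-2.5 -2.1  9.4] T [-0.41  0.62  0.65] op0.100
 t13.57 key0.601 p [0.4884 0.2104 0.0477] F [ 1.   1.1 -5.1] T [ 0.26 -0.5  -0.06] op0.105
 t14.67 key-0.349 p [0.4883 0.2109 0.048 ] F [ 0.8  2.5 -3.4] T [ 0.84 -0.2  -0.11] op0.099
0.003 t14.92 key-0.350 p [0.4878 0.2106 0.05  ] F [-3.   2.7 -2.4] T [ 0.66  0.46 -0.02] op0.101
0.004 t15.17 key-0.350 p [0.4878 0.2105 0.0508] F [-2.6  3.4 -4.3] T [ 0.87  0.6  -0.03] op0.101
0.005 t15.42 key-0.350 p [0.4877 0.2104 0.0513] F [  0.1   3.9 -13.5] T [ 1.16  0.26 -0.03] op0.100
```

View pics/s5.png

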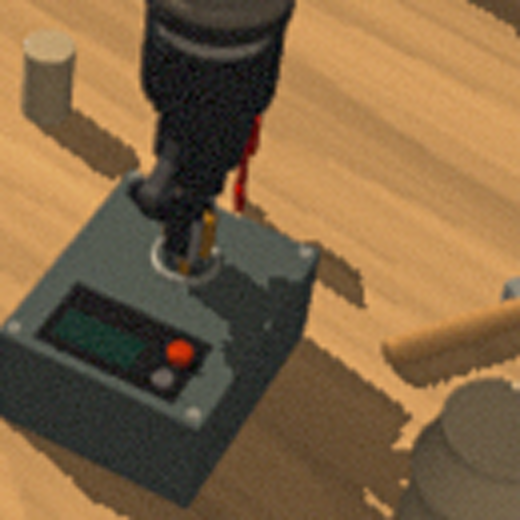

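```bash
python3 - <<'E'
from h import *
k=-.35
while k>-1.5:
    k-=.06; turn(k,.0046,rate=.1); o=st()
    if o["wrist_force"][2]>-5 or o["ee_pos"][2]>.0514:
        turn(k,.0065,rate=.05); o=st("  probe")
        if o["wrist_force"][2]>-9: print("FREE?",k); break
        turn(k,.0046,rate=.05)
    if get_obs()["time_s"]>32: break
E
```

```text
t15.67 key-0.409 p [0.4879 0.2103 0.0512] F [ -2.5   3.6 -12.1] T [1.04 0.57 0.04] op0.100
 t15.92 key-0.468 p [0.488  0.2103 0.0514] F [ -3.    3.6 -10.4] T [ 0.98  0.82 -0.06] op0.099
  probe t16.17 key-0.469 p [0.4877 0.21   0.0523] F [ -0.6   4.2 -24.7] T [ 1.27 -0.1   0.02] op0.103
 t16.67 key-0.530 p [0.4888 0.2111 0.0522] F [ -3.3   4.8 -11.8] T [1.13 0.81 0.09] op0.105
  probe t16.92 key-0.530 p [0.4888 0.2109 0.0532] F [ -0.2   6.  -21.9] T [ 1.52 -0.08  0.14] op0.100
 t17.42 key-0.590 p [0.4891 0.2113 0.0525] F [-2.4  4.8 -8.6] T [1.18 0.79 0.07] op0.101
  probe t17.67 key-0.591 p [0.4885 0.211  0.0536] F [ -2.4   5.1 -15.3] T [1.25 0.52 0.29] op0.103
 t18.17 key-0.650 p [0.4887 0.2112 0.0527] F [-4.2  4.6 -6.3] T [1.08 1.08 0.12] op0.096
  probe t18.42 key-0.650 p [0.4881 0.2105 0.0535] F [ -3.2   3.7 -13.8] T [1.1  0.76 0.09] op0.099
 t18.92 key-0.710 p [0.4887 0.211  0.0526] F [-5.   3.9 -5.7] T [1.08 1.31 0.06] op0.102
  probe t19.17 key-0.710 p [0.4882 0.2103 0.0539] F [-4.2  2.  -8. ] T [0.87 1.28 0.09] op0.098
FREE? -0.7100000000000002
```

```bash
python3 - <<'E'
from h import *
save("wrist","pics/w6.png",(170,340,200,370),3.4)
turn(-.71,.008,rate=.05); o=st("  probe")
E
```

```text
probe t19.47 key-0.710 p [0.488  0.2101 0.0543] F [ -1.2   3.2 -22.8] T [1.26 0.29 0.1 ] op0.102
```

View pics/w6.png

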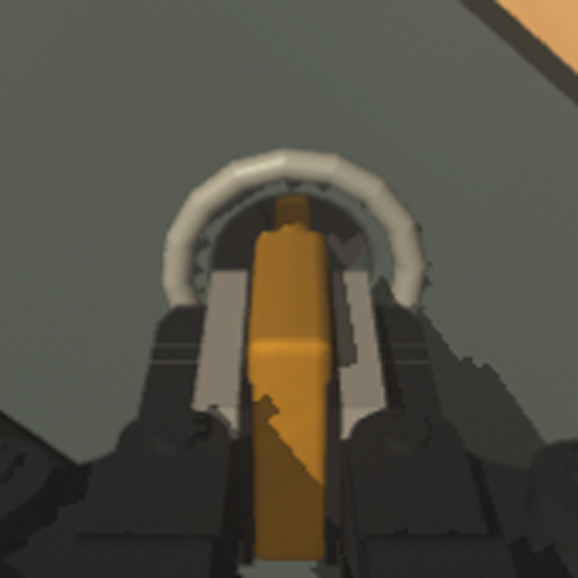

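```bash
python3 - <<'E'
from h import *
k=-.71
turn(k,.005,rate=.05); st()
while k>-1.5:
    k-=.07; turn(k,.0052,rate=.1); o=st()
    if o["wrist_force"][2]>-9:
        turn(k,.008,rate=.05); o=st("  probe")
        if o["wrist_force"][2]>-9: print("FREE?",k); break
        turn(k,.0052,rate=.05)
    if get_obs()["time_s"]>34: break
E
```

```text
t19.72 key-0.710 p [0.4887 0.211  0.0528] F [ -3.2   3.5 -10.9] T [ 1.11  1.17 -0.04] op0.101
 t19.97 key-0.780 p [0.4886 0.211  0.0532] F [-5.5  4.1 -7.1] T [1.07 1.35 0.05] op0.102
  probe t20.22 key-0.780 p [0.4882 0.2106 0.055 ] F [ -3.1   4.4 -15.8] T [1.23 0.81 0.05] op0.105
 t20.72 key-0.850 p [0.4888 0.2113 0.0535] F [-6.   4.4 -4.6] T [1.12 1.52 0.02] op0.101
  probe t20.97 key-0.849 p [0.4884 0.2103 0.057 ] F [-9.2  0.7  6.8] T [0.24 2.49 0.18] op0.097
FREE? -0.8500000000000001
```

```bash
python3 - <<'E'
from h import *
k=-.85
st()
for dz in (.010,.012):
    turn(k,dz,rate=.04); o=st()
    if o["wrist_force"][2]<-15: break
E
```

```text
t20.97 key-0.849 p [0.4884 0.2103 0.057 ] F [-9.2  0.7  6.8] T [0.24 2.49 0.18] op0.097
 t21.22 key-0.850 p [0.4882 0.2102 0.0579] F [-6.3  1.5 -6.3] T [0.59 1.71 0.18] op0.098
 t21.47 key-0.850 p [0.4882 0.2102 0.0594] F [-5.2  2.2 -8.8] T [0.66 1.34 0.22] op0.098
```

```bash
python3 - <<'E'
from h import *
turn(-.92,.012,rate=.04); st()
L[:2]+=[-.0008,.0003]; turn(-.92,.012,rate=.04); st()
for dz in (.014,.017,.020):
    turn(-.92,dz,rate=.03); o=st()
    if o["wrist_force"][2]<-15: break
E
```

```text
t21.72 key-0.920 p [0.4883 0.2103 0.0596] F [-6.   3.1 -8.1] T [0.73 1.58 0.05] op0.102
 t21.97 key-0.919 p [0.4882 0.2105 0.0596] F [-4.5  1.4 -6.6] T [0.27 1.17 0.07] op0.099
 t22.22 key-0.920 p [0.4882 0.2106 0.0616] F [-4.6 -0.3 -4.3] T [0.02 1.13 0.06] op0.101
 t22.47 key-0.920 p [0.4882 0.2107 0.0648] F [-3.9 -1.7 -0.8] T [-0.27  1.15  0.11] op0.098
 t22.72 key-0.920 p [0.4882 0.2107 0.0677] F [-4.4 -1.6  0.6] T [-0.4   1.04  0.1 ] op0.100
```

```bash
python3 - <<'E'
from h import *
L[:2]+=[-.0012,.000]
for dz in (.026,.034,.042,.050,.060):
    turn(-.92,dz,rate=.05); o=st()
    if abs(o["wrist_force"]).max()>15: break
save("wrist","pics/w7.png",(140,370,170,400),2.5)
save("scene","pics/s7.png",(140,270,280,420),4)
E
```

```text
t22.98 key-0.920 p [0.4883 0.2108 0.074 ] F [-2.2 -1.1  2.6] T [-0.36  0.68  0.02] op0.097
 t23.29 key-0.920 p [0.4885 0.2112 0.0819] F [-0.7 -0.5 -0.4] T [-0.02  0.07 -0.  ] op0.103
 t23.60 key-0.920 p [0.4877 0.2107 0.0895] F [ 0.   0.2 -0.7] T [-0.05 -0.03  0.03] op0.101
 t23.91 key-0.920 p [0.4876 0.2107 0.0974] F [ 0.2 -0.5 -1. ] T [ 0.04  0.03 -0.03] op0.098
 t24.26 key-0.920 p [0.4876 0.2107 0.1075] F [ 1.   0.2 -0.4] T [ 0.01 -0.01 -0.03] op0.102
```

View pics/w7.png

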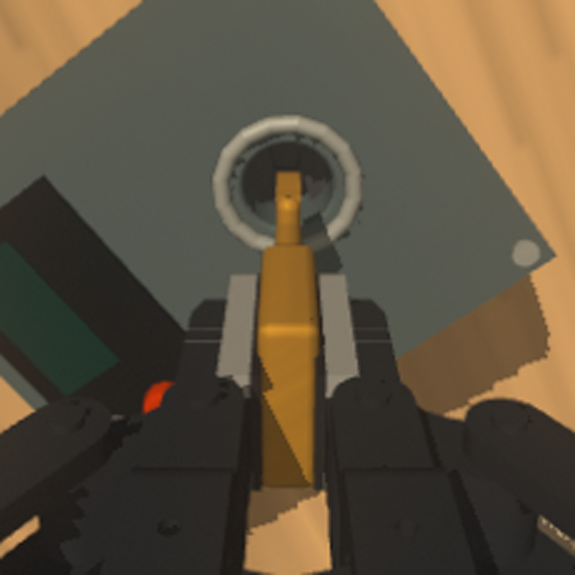

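View pics/s7.png

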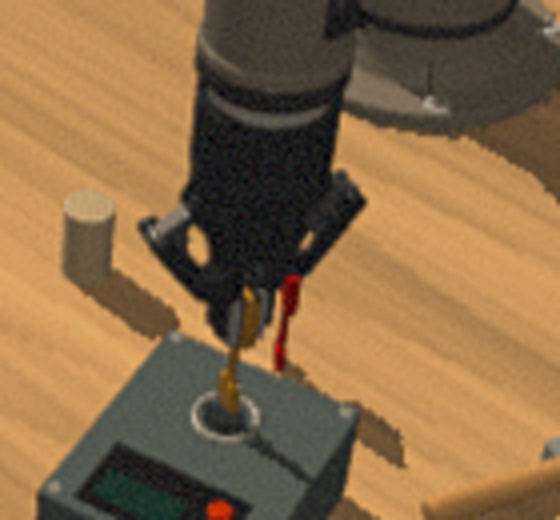

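```bash
cat >> h.py <<'E'
DC=np.array([.5127,-.2085,0]); FO=.0185
def tilted(ha,th):
    h=np.array([np.cos(ha),np.sin(ha),0]);Z=np.array([0,0,1.])
    x=h*np.sin(th)-Z*np.cos(th); z=-h*np.cos(th)-Z*np.sin(th); return np.column_stack([x,np.cross(z,x),z]),h
def tcp_for_foot(F,R): return np.asarray(F)-FO*R[:,0]
E
python3 - <<'E'
from h import *
np.set_printoptions(precision=2,suppress=True)
move_linear(L+[0,0,.13],rate=.2); st()
for th in (50,60):
  for ha in range(-180,180,20):
    R,h=tilted(np.radians(ha),np.radians(th))
    F=DC+.046*h+[0,0,.018]
    q=inverse_kinematics(tcp_for_foot(F,R),R); q2=inverse_kinematics(tcp_for_foot(F+[0,0,.1],R),R)
    if q is not None: print(th,ha,q,q2 is not None)
E
```

```text
t24.86 key-0.920 p [0.49 0.21 0.18] F [ 1.2  0.2 -0.4] T [-0.03  0.01  0.02] op0.101
50 -180 [-0.03  1.01  0.37  1.39 -0.07  1.63  1.92] True
50 -160 [-0.12  0.96  0.32  1.49  0.14  1.51  2.04] True
50 -140 [-0.21  0.89  0.28  1.63  0.34  1.34  2.12] True
50 -120 [-0.29  0.81  0.25  1.81  0.57  1.15  2.15] True
50 -100 [-0.37  0.74  0.24  2.01  0.84  0.95  2.12] True
50 -80 [-0.43  0.68  0.27  2.21  1.22  0.76  1.98] True
50 -60 [-0.47  0.65  0.35  2.4   1.84  0.63  1.65] True
50 20 [-0.22  1.32  1.25  2.39  4.14  1.89  0.94] True
50 40 [ 1.03  0.69 -0.38  2.13 -1.27  0.66  1.03] True
50 60 [ 0.7   0.73  0.02  1.95 -1.07  1.05  1.05] True
50 80 [ 0.32  0.89  0.51  1.78 -1.07  1.46  1.26] True
50 100 [ 0.27  0.96  0.51  1.61 -0.87  1.59  1.35] True
50 120 [ 0.2   1.01  0.5   1.47 -0.69  1.69  1.48] True
50 140 [ 0.14  1.03  0.46  1.38 -0.49  1.72  1.62] True
50 160 [ 0.06  1.03  0.42  1.35 -0.28  1.71  1.77] True
60 -180 [-0.02  1.13  0.38  1.26 -0.05  1.81  1.93] False
60 -160 [-0.12  1.08  0.32  1.37  0.17  1.67  2.03] True
60 -140 [-0.22  1.    0.27  1.54  0.39  1.49  2.08] True
60 -120 [-0.32  0.92  0.23  1.75  0.62  1.29  2.07] True
60 -100 [-0.41  0.85  0.22  1.97  0.9   1.08  2.  ] True
60 -80 [-0.52  0.81  0.28  2.2   1.27  0.89  1.81] True
60 -60 [-0.56  0.81  0.33  2.42  1.86  0.83  1.44] True
60 20 [ 1.61  1.09 -1.04  2.3   3.9   0.23  2.22] True
60 40 [ 1.12  0.81 -0.38  2.11 -1.35  0.8   1.23] True
60 60 [ 0.77  0.84  0.02  1.91 -1.14  1.2   1.17] True
60 80 [ 0.38  1.    0.5   1.71 -1.12  1.63  1.33] True
60 100 [ 0.32  1.07  0.51  1.51 -0.92  1.77  1.39] True
60 120 [ 0.25  1.13  0.51  1.35 -0.73  1.87  1.5 ] True
60 140 [ 0.18  1.16  0.45  1.24 -0.5   1.91  1.62] False
60 160 [ 0.08  1.16  0.43  1.21 -0.28  1.9   1.79] False
```

```bash
python3 - <<'E'
from h import *
ha=np.radians(-100)
R0,_=tilted(ha,0); R,h=tilted(ha,np.radians(60))
move_ptp([.52,-.10,.22],R0); st()
F=DC+.046*h+[0,0,.13]
move_ptp(tcp_for_foot(F,R),R); st()
print(get_obs()["joint_positions"].round(2))
c=get_calibration("wrist"); print(proj(c,[DC+[0,0,.006]]),proj(c,[F]))
save("wrist","pics/w8.png"); save("scene","pics/s8.png",(100,310,130,410),2.8); save("top","pics/t8.png",(120,300,200,440),3)
E
```

```text
t26.19 key-1.163 p [ 0.5198 -0.0988  0.2194] F [-0.5  0.3 -0.5] T [-0.01 -0.03 -0.02] op0.101
 t27.05 key-1.162 p [ 0.5078 -0.2372  0.1393] F [-0.1 -0.6  0.2] T [ 0.97 -0.18 -0.06] op0.102
[ 0.07  0.66 -0.4   1.94  1.09  1.52  2.  ]
[[286.40119957 349.57264407]] [[287.02336557 220.96177137]]
```

View pics/w8.png

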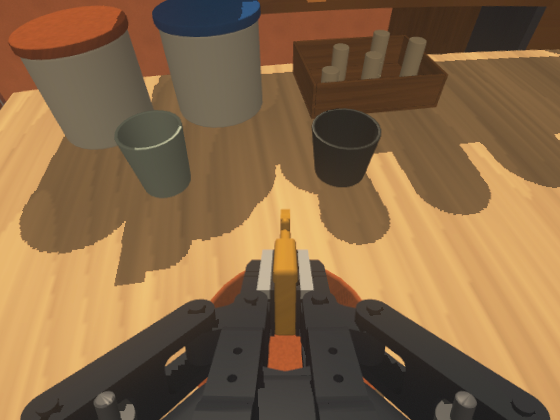

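View pics/s8.png

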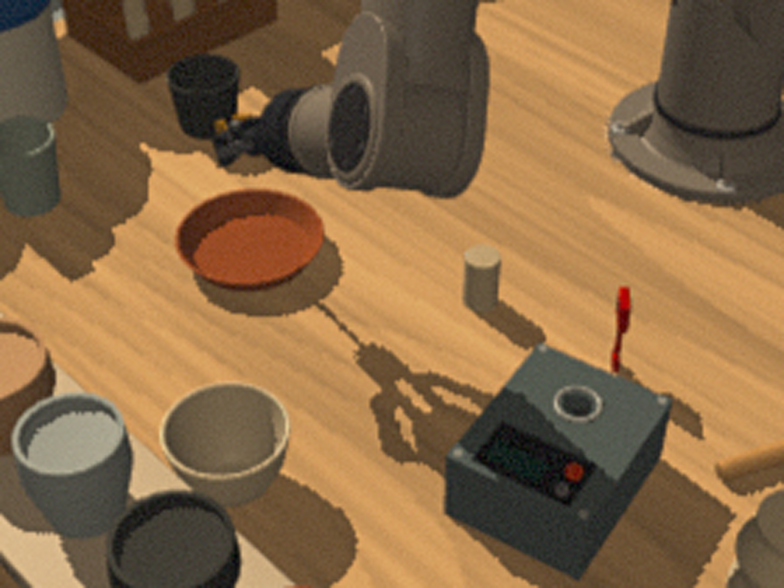

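View pics/t8.png

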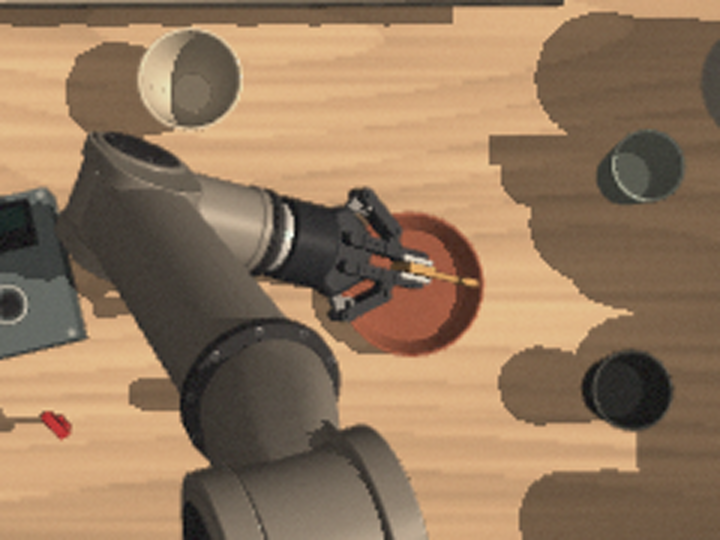

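```bash
python3 - <<'E'
from h import *
R,h=tilted(np.radians(-100),np.radians(60))
for z in (.07,.035):
    move_linear(tcp_for_foot(DC+.046*h+[0,0,z],R),R,rate=.1); o=st()
save("scene","pics/s9.png",(100,310,130,410),2.8); save("top","pics/t9.png",(120,300,200,440),3)
E
```

```text
t27.95 key-1.162 p [ 0.5076 -0.238   0.0794] F [ 0.5 -0.5  0. ] T [ 0.94 -0.18  0.01] op0.098
 t28.45 key-1.162 p [ 0.5074 -0.238   0.0442] F [-0.6  0.  -0.4] T [ 0.96 -0.14  0.  ] op0.100
```

View pics/s9.png

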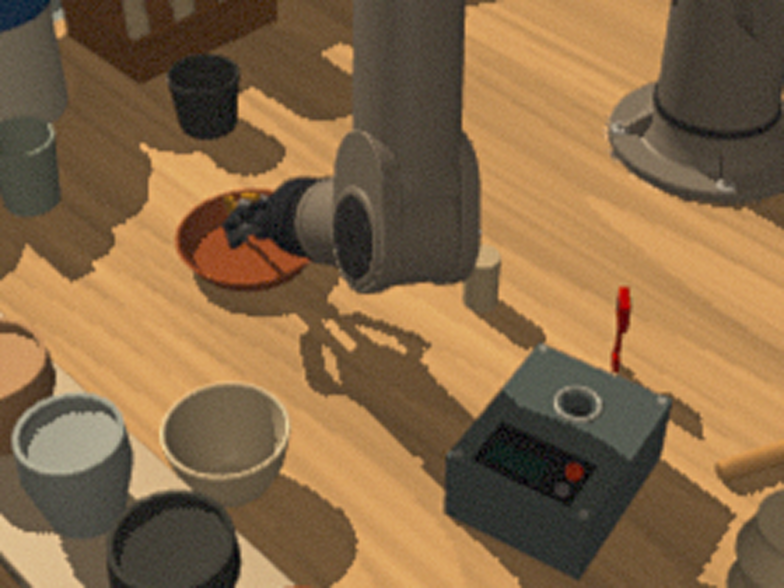

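View pics/t9.png

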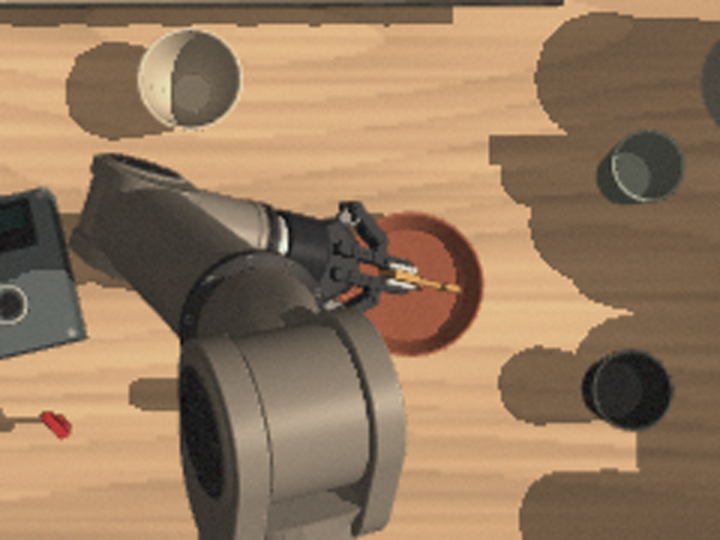

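```bash
python3 - <<'E'
from h import *
R,h=tilted(np.radians(-100),np.radians(60))
for z in (.026,.021,.018,.0155,.0135):
    move_linear(tcp_for_foot(DC+.046*h+[0,0,z],R),R,rate=.05); o=st(z)
    if o["wrist_force"][2]>2.5: break
save("scene","pics/s10.png",(150,220,170,290),6); save("wrist","pics/w10.png",(170,400,150,420),2.8)
E
```

```text
0.026 t28.88 key-1.162 p [ 0.5073 -0.238   0.035 ] F [ 0.4 -0.1  0. ] T [ 0.97 -0.14 -0.  ] op0.103
0.021 t29.13 key-1.162 p [ 0.5073 -0.238   0.03  ] F [-1.7 -0.1 -0.7] T [ 0.96 -0.15  0.02] op0.102
0.018 t29.38 key-1.162 p [ 0.5074 -0.238   0.0271] F [ 0.2  0.3 -0.5] T [ 0.96 -0.14  0.01] op0.102
0.0155 t29.63 key-1.162 p [ 0.5074 -0.238   0.0246] F [ 0.8 -0.1 -0.2] T [ 0.97 -0.2   0.05] op0.103
0.0135 t29.88 key-1.162 p [ 0.5074 -0.238   0.0226] F [ 0.3 -0.  -1.1] T [ 0.98 -0.22  0.01] op0.101
```

View pics/s10.png

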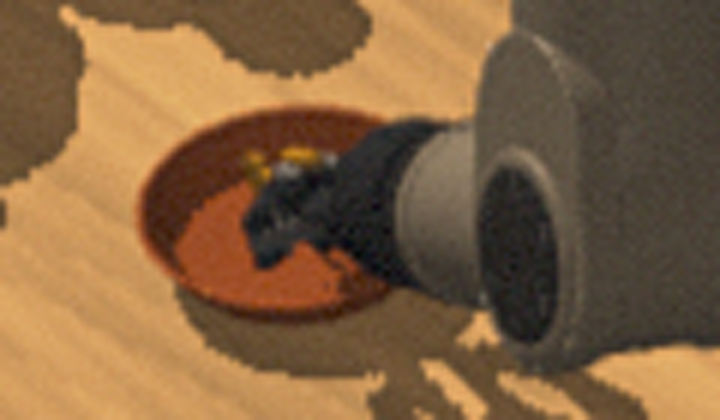

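View pics/w10.png

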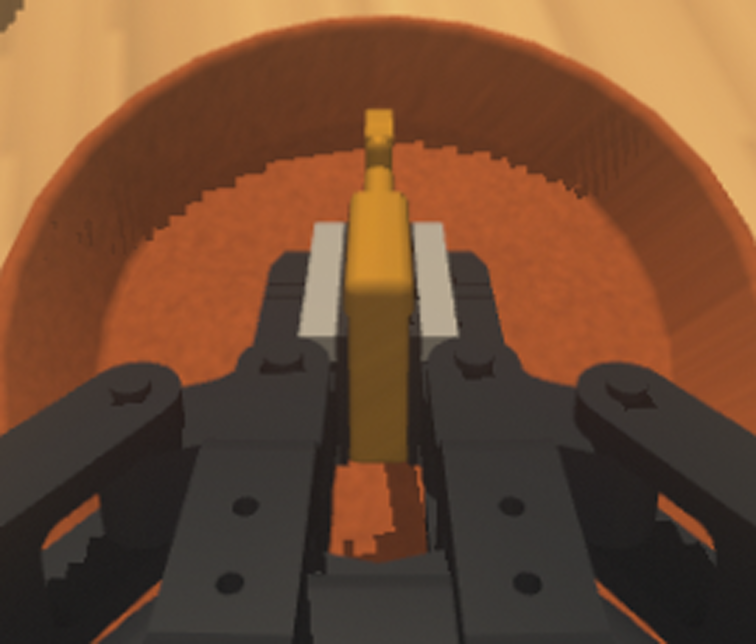

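```bash
python3 - <<'E'
from h import *
R,h=tilted(np.radians(-100),np.radians(60))
for z in (.0115,.0095,.0075,.006,.0045):
    move_linear(tcp_for_foot(DC+.044*h+[0,0,z],R),R,rate=.05); o=st(z)
    if o["wrist_force"][2]>2: break
E
```

```text
0.0115 t30.23 key-1.162 p [ 0.5077 -0.2368  0.0215] F [-0.9 -3.3  4.3] T [-0.26  0.02 -0.01] op0.102
```

```bash
python3 - <<'E'
from h import *
R,h=tilted(np.radians(-100),np.radians(60))
P=tcp_for_foot(DC+.044*h+[0,0,.0120],R)
move_linear(P,R,rate=.05); st()
release(); hold(.3); st()
save("wrist","pics/w11.png",(170,400,150,420),2.8)
E
```

```text
t30.48 key-1.162 p [ 0.5077 -0.2365  0.0216] F [-0.2 -2.7  3.4] T [-0.31  0.05 -0.06] op0.101
 t31.51 key-1.162 p [ 0.5078 -0.2361  0.0212] F [0.5 0.1 0.4] T [ 0.85 -0.19 -0.03] op1.000
```

View pics/w11.png

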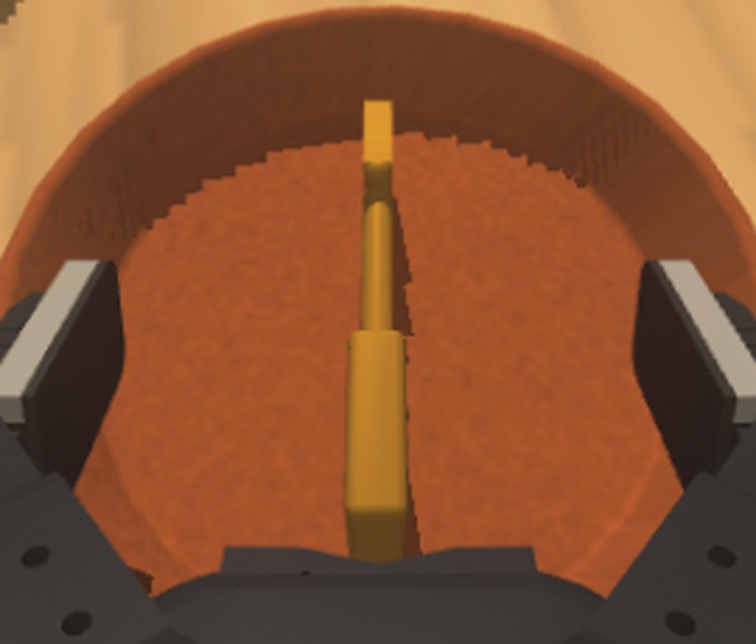

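```bash
python3 - <<'E'
from h import *
R,h=tilted(np.radians(-100),np.radians(60))
p=get_obs()["ee_pos"]
p=p-.03*R[:,0]; move_linear(p,R,rate=.1)
p=p+[0,0,.15]; move_linear(p,R,rate=.2); st()
c=get_calibration("wrist"); print(proj(c,[DC]))
save("wrist","pics/w12.png")
R0,_=tilted(np.radians(-100),0)
move_ptp([.50,.02,.28],R0); st(); hold(.3)
save("wrist","pics/w13.png")
save("scene","pics/s12.png"); save("top","pics/t12.png",(60,310,130,440),2.4)
E
```

```text
t32.91 key-1.162 p [ 0.5117 -0.2108  0.1853] F [ 0.7  0.1 -0.9] T [ 0.87 -0.12 -0.01] op0.999
[[285.32264976 338.61659295]]
 t33.84 key-1.161 p [0.4988 0.0187 0.2782] F [ 0.2 -0.4 -0.4] T [-0.01 -0.   -0.02] op1.001
```

View pics/w13.png

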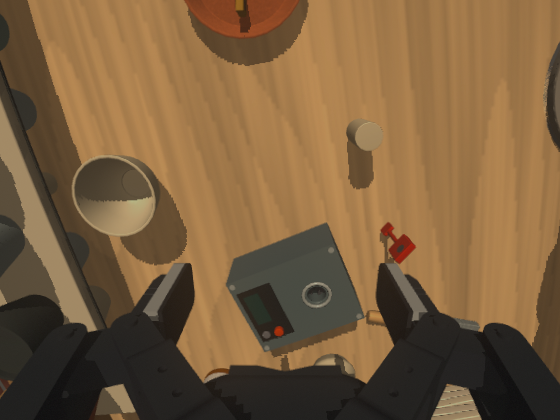

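View pics/t12.png

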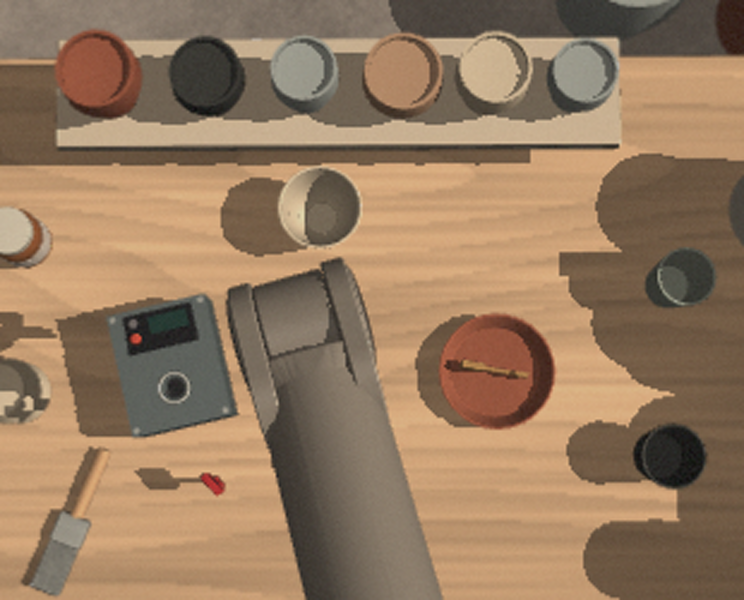

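View pics/s12.png

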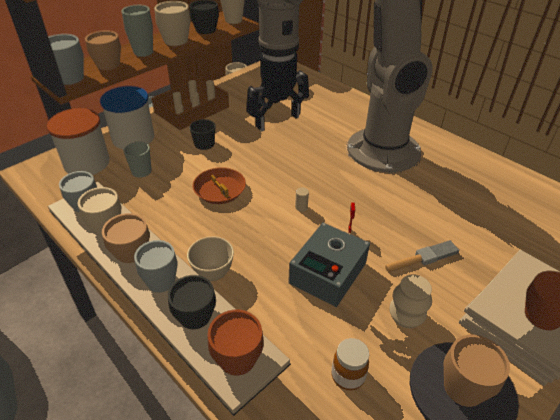

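```bash
python3 - <<'E'
from h import *
im=cv2.imread("pics/w12.png")[200:420,150:420]
cv2.imwrite("pics/w12z.png",cv2.resize(im,None,fx=2.8,fy=2.7))
im=cv2.imread("pics/s12.png")[160:215,180:260]
cv2.imwrite("pics/s12z.png",cv2.resize(im,None,fx=8,fy=8,interpolation=cv2.INTER_CUBIC))
E
```

```text
(no output)
```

View pics/w12z.png

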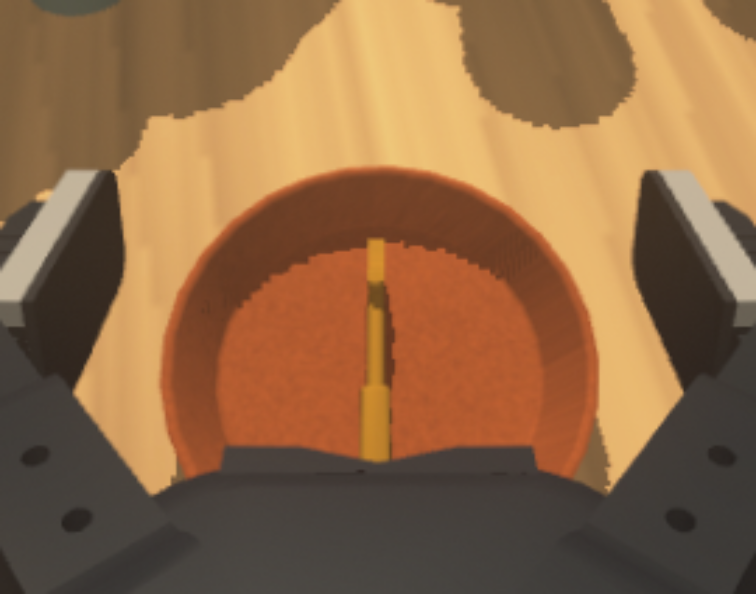

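View pics/s12z.png

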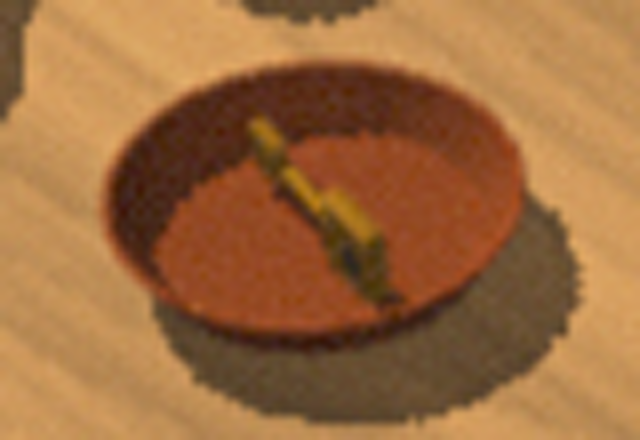

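```bash
python3 - <<'E'
from h import *
st(); sign_off()
E
```

```text
t34.29 key-1.162 p [0.4999 0.0201 0.2795] F [-0.9  0.1  0. ] T [ 0.05 -0.01  0.04] op1.001
the job is handed in; nothing more can be done
```

The key is out of the lock and lying in the terracotta dish. I handed the job in at 34.3 s of the 72 s allowed.

- **Reset:** I turned the key clockwise until it hit the stop. Torque rose from about 0 to 0.65 N m between 1.50 and 1.59 rad, which matches the stop at 1.4 plus the blade's play. The lamp looked the same red afterwards, so I had no visual sign of the reset and relied on the torque.
- **Drawing it out:** Turning back counter-clockwise with a light pull, I found the slot at about -0.85 to -0.92 rad. The key came out there freely. Probes at other angles were blocked at up to about 25 N.
- **Placing it:** I lowered the key into the dish at a 60° tilt until its foot touched with about 4 N, then let go. The last pictures show it inside the dish, nearly level but resting on its narrow edge rather than flat. It held that way through every later picture.
- **Surroundings:** In the last pictures the pots, jar, prop and brush look to be where they started, judged by eye. The gripper is open and clear, with wrist force near zero.

Two checks disagreed:
- **Fingertip position:** The fingertips sit about 4 cm behind the TCP position the robot reports, so the first grasp closed on nothing just above the key. I confirmed this in the pictures and went lower, and the grip then held.
- **Camera positions:** The top and scene cameras differed by 7–8 mm in y. The wrist camera settled it for the lock, close to the average of the two. For the dish I used their average.

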